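Press the camshaft bearing caps home in sequence

TASK

The cylinder head on the bench has one camshaft bolted down; on the other, four bearing caps still stand proud on their dowels, without bolts. Press these four caps fully home with a gentle push of the fingertips, inner ones first: counting from the chain-sprocket end, the second, then the third, then the first, then the fourth. Do not pull any cap up, and leave the tools and other loose things where they are.

Things in the scene. Friction and masses are not known exactly. Their poses are not given: they have to be found in the camera images.
- head: aluminium three-cylinder twin-cam cylinder head, fixed, on two battens on the bench, at any yaw; 196 mm wide, 415 long, cover rail 141 mm high. Origin on the bench under its middle; z up, y along the camshafts to the sprocket end, -x to the unbolted camshaft. Shaft axes x = -47, +47 mm, z = 138; the +x camshaft's caps are home, bolted with hex heads, and stay so
- sprocket (a point): top of the chain sprocket of the unbolted camshaft, the tallest part of the head, 180 mm above the bench; the two sprockets are toothed discs 84 mm across at head y = 168 to 185 mm, side by side across the head. The plug wells on the head's midline reach 142 mm above the bench; the flat rear housing, at the other end from the sprockets, 140 mm
- cap1_top (a point): centre of the flat crown top of the first loose cap from the sprocket end (head x = -47, y = 117 mm); axes as the head's. Bare aluminium, 64 mm across the shaft, 22 along it, two open bolt holes. Crown 34 x 22 mm, bosses either side 7 mm lower. Crown top 166 to 168 mm above the bench at the start, 160 when home; caps are 78 mm apart
- cap2_top (a point): centre of the flat crown top of the second loose cap from the sprocket end (head x = -47, y = 39 mm); axes as the head's. Bare aluminium, 64 mm across the shaft, 22 along it, two open bolt holes. Crown 34 x 22 mm, bosses either side 7 mm lower. Crown top 166 to 168 mm above the bench at the start, 160 when home; caps are 78 mm apart
- cap3_top (a point): centre of the flat crown top of the third loose cap from the sprocket end (head x = -47, y = -39 mm); axes as the head's. Bare aluminium, 64 mm across the shaft, 22 along it, two open bolt holes. Crown 34 x 22 mm, bosses either side 7 mm lower. Crown top 166 to 168 mm above the bench at the start, 160 when home; caps are 78 mm apart
- cap4_top (a point): centre of the flat crown top of the fourth loose cap from the sprocket end (head x = -47, y = -117 mm); axes as the head's. Bare aluminium, 64 mm across the shaft, 22 along it, two open bolt holes. Crown 34 x 22 mm, bosses either side 7 mm lower. Crown top 166 to 168 mm above the bench at the start, 160 when home; caps are 78 mm apart
- cap1 (a joint): how far down the first loose cap from the sprocket end has slid on its dowels, m: 0 to 0.002 at the start (8 to 6 mm proud), 0.008 fully home; negative when pulled up. About 4 N of push slides it (about 1 N more at 40 mm/s), it stays where it is left, and when home it is solid: arrive slowly (10 to 25 mm/s)
- cap2 (a joint): how far down the second loose cap from the sprocket end has slid on its dowels, m: 0 to 0.002 at the start (8 to 6 mm proud), 0.008 fully home; negative when pulled up. About 4 N of push slides it (about 1 N more at 40 mm/s), it stays where it is left, and when home it is solid: arrive slowly (10 to 25 mm/s)
- cap3 (a joint): how far down the third loose cap from the sprocket end has slid on its dowels, m: 0 to 0.002 at the start (8 to 6 mm proud), 0.008 fully home; negative when pulled up. About 4 N of push slides it (about 1 N more at 40 mm/s), it stays where it is left, and when home it is solid: arrive slowly (10 to 25 mm/s)
- cap4 (a joint): how far down the fourth loose cap from the sprocket end has slid on its dowels, m: 0 to 0.002 at the start (8 to 6 mm proud), 0.008 fully home; negative when pulled up. About 4 N of push slides it (about 1 N more at 40 mm/s), it stays where it is left, and when home it is solid: arrive slowly (10 to 25 mm/s)
- socket: short chromed 3/8-inch socket, 25 mm across, 30 mm tall, standing on the flat rear housing of the head; origin at the centre of its underside
- oiler: small white assembly-oil bottle, 28 mm across, 75 mm tall, standing on the flat rear housing of the head; origin at the centre of its underside
- bolt_tray: round steel magnetic tray with the cap bolts in it, 150 mm across, 30 mm tall, on the bench; origin at the centre of its underside
- ratchet: ratchet handle lying on the bench, 200 mm long, 20 mm tall; origin on the bench under its middle
- mallet: soft-faced mallet lying on the bench, 270 mm long, 36 mm tall; origin on the bench under its middle
- spray_can: grey spray can, 66 mm across, 210 mm tall, upright on the bench; origin at the centre of its underside
- mug: white mug, 82 mm across, 95 mm tall, upright on the bench; origin at the centre of its underside
- spark_plug_box: open cardboard box of three spark plugs, 100 x 70 x 30 mm, on the bench; origin at the centre of its underside

How it is judged:
By the outcome, as a careful person would: the job done as asked, in the order asked, and still so for the second after the job is handed in, with the robot touching nothing.
It also fails if it takes over 51 s, if anything falls off the work surface, if the arm or the gripper's body presses on something with over 40 N, if the wrist force passes 120 N, or if a joint passes its speed limit or range.

ROBOT

A 7-joint arm with a two-finger parallel gripper is mounted at the origin on the work surface. World frame = base frame: x ahead of the robot, y to its left, z up, the work surface at z = 0. Lengths are in m, angles in rad, forces in N, time in s.
With the tool pointing down it reaches from about 0.4 to 0.85 m from the base axis. Payload 10.4 kg.
Tool frame: the origin (TCP) lies between the finger pads; the fingertips stand 11 mm ahead of it and the grasp point (between the pads) lies 8 mm behind it (tip_reach is the distance from the TCP to the fingertips, in m); z points along the fingers, y is the line along which they close (so a half turn about z gives the same grasp; the last joint's range is limited). The gripper opens to 85 mm and grips with 20 to 120 N. Pads are 22 mm wide; open, the fingers measure 114 mm over their backs; the gripper's body (76 mm by 85 mm) begins 54 mm behind the grasp point. The pads swing forward as they close: fully open they stand 13 mm farther back than shut.
Start: joints at [1.205, 0.332, -0.065, 1.46, 0.022, 1.35, -0.088], TCP at [0.21, -0.589, 0.242] pointing down, gripper open.
Joint ranges: [-2.6, 2.6], [-0.5, 2.12], [-1.47, 1.34], [0.16, 2.42], [-1.27, 4.41], [0.06, 2.06], [-2.6, 2.6]. Speed limits (rad/s): [2.22, 2.22, 2.79, 2.79, 3.14, 3.14, 3.14].

INTERFACE

Orientations are given as a unit quaternion [x, y, z, w].
In Python, from workcell import * gives the robot as it stands.
- The arm moves only by the shell command python3 -m inch 'ROWS' [OPENING] [FORCE]. ROWS is JSON, a list of rows, each an object with "slide": the shift along the world's x, y, z in m, a list of three; "yaw": the turn about the world's z in rad. A call has 1 to 20 rows; each row is the pose to reach, as a shift and turn from the pose commanded when the call began; what a row does not reach only later rows make up. A row lasts 1/12 s, in which the tool goes at most 41.7 mm and 7.16 degrees, less where a joint would pass 70% of its speed; a pose out of reach is approached as far as the arm can. A call with a gripper value outside its range is refused whole. OPENING is the closure in counts, from 0 (fully open) to 255 (shut), set as the call begins (- or left out, the last holds). The fingers move at their own pace and stop on an object; FORCE is the grip in N (left out, the last holds). Time passes only in rows, so rows that repeat a pose let the fingers close. It gives the time, the measured TCP pose, the force, the opening and the grip force at its end, in the units of the state.
- get_obs(): the state, without advancing time (a new reading comes with each control period).
- camera(name): name is "side" or "top"; returns a dict with "frame" (400x640x3 uint8, red, green, blue), "fx", "fy", "cx", "cy" (pixels), "extrinsics" (4x4, takes a point from world to camera coordinates). Camera axes: x right, y down, z forward; pixel columns grow to the right and rows downward; lengths in m; the calibration is good to about 2 mm. A picture is of the moment at which its call begins. There is no depth.
- hand_in(): hands the job in; it is judged then, once.
The state is a dict: "clock": time; "joint_pos": joint angles; "joint_velocities": joint speeds; "tau": joint torques, N m; "position": TCP position; "ee_rot": TCP orientation; "ft_force": force on the tool from outside, world axes, zero at the start; "torque": the same for the moment, N m; "grip_width": opening from 0.0 (shut) to 1.0 (fully open); "grasp_force": force on a finger pad.
Only numpy, scipy, OpenCV 4.12 (cv2) and the standard library are available. Lean on these libraries where they do the work, as an engineer would, in place of code of your own. Each camera call takes 0.05 s, during which the arm holds its last target. There are 200 camera calls.

## Working session

There is one attempt and no reset: what is moved stays moved. The work goes in short steps, Python scripts to look and compute and a shell command to move; the robot and the scene stay as the last step left them, time stands still between calls to the robot, and variables do not carry over. Pictures are saved under pics/ and viewed, at most 10 in all, crops included, and the job is handed in when it is done.

```bash
mkdir -p pics; ls
cat > h.py <<'E'
from workcell import *
import numpy as np, cv2
def ray(c,u,v,z):
    E=np.array(c["extrinsics"]);R,t=E[:3,:3],E[:3,3];o=-R.T@t
    d=R.T@np.array([(u-c["cx"])/c["fx"],(v-c["cy"])/c["fy"],1]);return o+d*(z-o[2])/d[2]
def proj(c,p):
    E=np.array(c["extrinsics"]);q=E[:3,:3]@np.array(p)+E[:3,3]
    return c["fx"]*q[0]/q[2]+c["cx"],c["fy"]*q[1]/q[2]+c["cy"]
E
python3 - <<'E'
from h import *
for n in("top","side"):
    c=camera(n);cv2.imwrite(f"pics/{n}0.png",cv2.cvtColor(c["frame"],cv2.COLOR_RGB2BGR))
    E=np.array(c["extrinsics"]);print(n,c["fx"],-E[:3,:3].T@E[:3,3],E[2,:3])
o=get_obs();print(o)
E
```

```text
pics
top 393.44023112563104 [ 0.36100072 -0.02535295  1.30714556] [ 0.15761328  0.00808934 -0.98746778]
side 449.4344453771722 [ 0.52241256 -0.83959889  1.10317839] [ 0.04213387  0.6571999  -0.75253772]
{'clock': 0.1, 'joint_pos': array([ 1.20539133,  0.33279475, -0.06467058,  1.46083471,  0.02163214,
        1.3499191 , -0.08848888]), 'joint_velocities': array([-0.00027388, -0.00189494,  0.00067457, -0.00338853, -0.00031154,
        0.00053478, -0.00014706]), 'tau': array([ 1.41295281e-03, -6.26748419e+01,  4.92449594e-02, -3.92433357e+01,
        1.63936772e-02,  6.85457242e-03, -3.68043823e-05]), 'position': array([ 0.20994626, -0.58834635,  0.24161493]), 'ee_rot': array([ 9.85345547e-01,  1.70568920e-01, -1.55483802e-04, -6.10530317e-04]), 'ft_force': array([ 0.94418247, -0.04540929, -0.49262066]), 'torque': array([-0.01593314, -0.02286943,  0.04003811]), 'grasp_force': 0.0, 'grip_width': 1.0014664736163055}
```

View pics/top0.png

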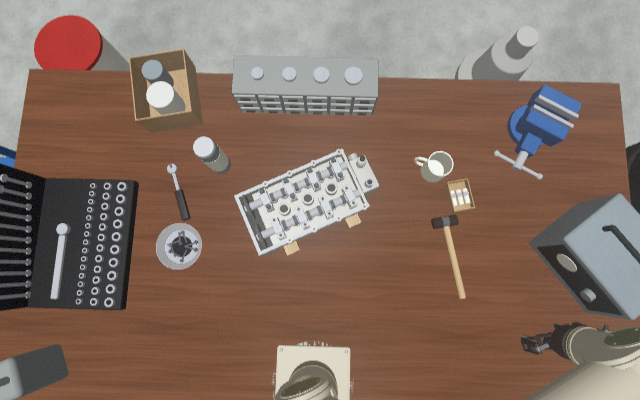

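View pics/side0.png

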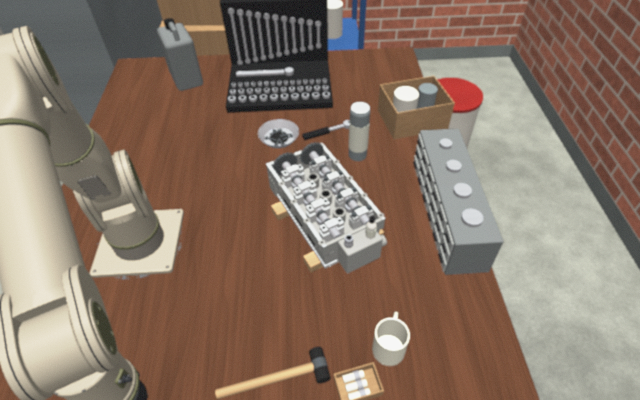

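The top view shows the head at about (305,203). Its sprockets are at the left end, near (255,220), and the rear housing with socket and oiler is on the right, near (360,170). The tray, ratchet, can, mug, box and mallet are all well clear. I'll enlarge the head in both views.

Run:
```python
import cv2
a=cv2.imread("pics/top0.png")[140:260,225:385];cv2.imwrite("pics/t1.png",cv2.resize(a,None,fx=5,fy=5,interpolation=cv2.INTER_CUBIC))
a=cv2.imread("pics/side0.png")[140:272,255:395];cv2.imwrite("pics/s1.png",cv2.resize(a,None,fx=4.5,fy=4.5,interpolation=cv2.INTER_CUBIC))
```

```text
(no output)
```

View pics/t1.png

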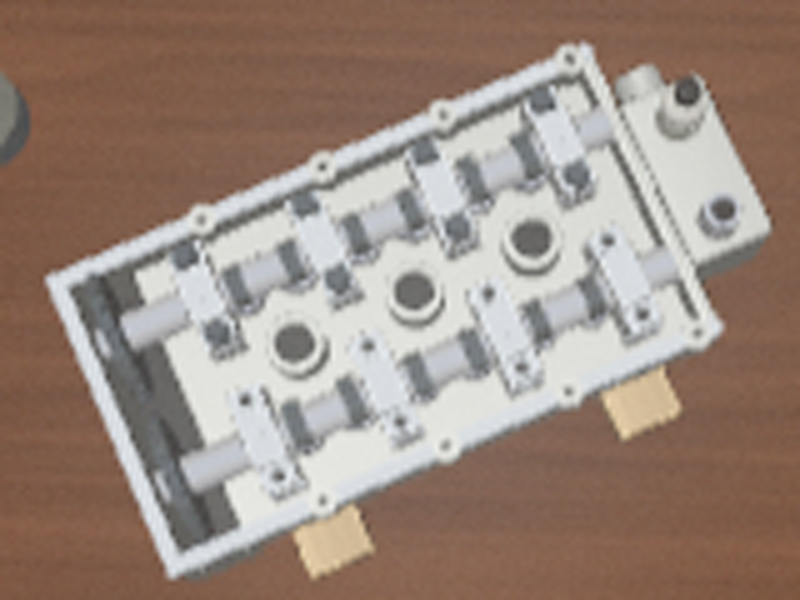

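View pics/s1.png

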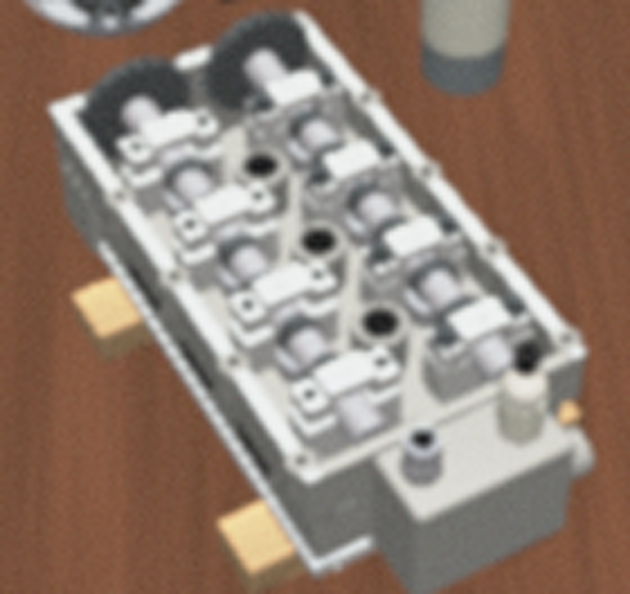

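The near camshaft is the unbolted one. In the top crop its caps are at (263,436), (384,386), (505,333) and (624,279), from the sprocket end. In the side crop they are at (175,135), (230,207), (288,287) and (347,373). The socket and oiler are at the rear end. Next I'll fit the head pose.

```bash
cat > fit.py <<'E'
from h import *
T=dict(cap=[(263,436),(384,386),(505,333),(624,279)],well=[(298,343),(414,292),(532,240)])
S=dict(cap=[(175,135),(230,207),(288,287),(347,373)],well=[(261,165),(318,241),(380,322)])
capy=[.117,.039,-.039,-.117];M=[(-.047,y) for y in capy]+[(0,.078),(0,0),(0,-.078)]
def rig(P,W):
    P,W=np.array(P),np.array(W)[:,:2];p,w=P-P.mean(0),W-W.mean(0)
    a=np.arctan2((p[:,0]*w[:,1]-p[:,1]*w[:,0]).sum(),(p*w).sum());R=np.array([[np.cos(a),-np.sin(a)],[np.sin(a),np.cos(a)]])
    t=W.mean(0)-R@P.mean(0);return a,t,R,np.abs(W-(P@R.T+t)).max()
for n,D,k,ox,oy in(("top",T,5,225,140),("side",S,4.5,255,140)):
    c=camera(n);f=lambda q,z:ray(c,(q[0]+.5)/k-.5+ox,(q[1]+.5)/k-.5+oy,z)
    W=[f(q,.167) for q in D["cap"]]+[f(q,.142) for q in D["well"]]
    a,t,R,e=rig(M,W);print(n,np.degrees(a).round(2),t.round(4),e.round(4));print((np.array(M[:4])@R.T+t).round(4).tolist());print(np.array(W)[:4,:2].round(4).tolist())
E
python3 fit.py
```

```text
top 25.36 [0.5634 0.0267] 0.0018
[[0.4708, 0.1123], [0.5042, 0.0418], [0.5376, -0.0287], [0.571, -0.0992]]
[[0.4719, 0.1109], [0.5032, 0.0416], [0.5364, -0.0282], [0.5705, -0.0974]]
side 26.09 [0.5666 0.028 ] 0.0043
[[0.473, 0.1124], [0.5073, 0.0423], [0.5416, -0.0277], [0.5759, -0.0978]]
[[0.4759, 0.1081], [0.5097, 0.0408], [0.5429, -0.0288], [0.5742, -0.0984]]
```

The two fits agree within 3 mm and the yaw is about 25.7°. I'll shut the fingers, rise, travel round and turn the tool so its y lies along the head's x.

```bash
python3 -c "
import workcell;print(getattr(workcell,'tip_reach',None))"
python3 -m inch '[{"slide":[0,0,0.04],"yaw":0},{"slide":[0.03,0.03,0.06],"yaw":0.1},{"slide":[0.22,0.25,0.06],"yaw":0.84},{"slide":[0.22,0.25,0.06],"yaw":0.84},{"slide":[0.22,0.25,0.06],"yaw":0.84},{"slide":[0.22,0.25,0.06],"yaw":0.84},{"slide":[0.22,0.25,0.06],"yaw":0.84},{"slide":[0.22,0.25,0.06],"yaw":0.84},{"slide":[0.22,0.25,0.06],"yaw":0.84},{"slide":[0.295,0.63,0.06],"yaw":1.675},{"slide":[0.295,0.63,0.06],"yaw":1.675},{"slide":[0.295,0.63,0.06],"yaw":1.675},{"slide":[0.295,0.63,0.06],"yaw":1.675},{"slide":[0.295,0.63,0.06],"yaw":1.675},{"slide":[0.295,0.63,0.06],"yaw":1.675},{"slide":[0.295,0.63,0.06],"yaw":1.675},{"slide":[0.295,0.63,0.06],"yaw":1.675},{"slide":[0.295,0.63,0.06],"yaw":1.675},{"slide":[0.295,0.63,0.06],"yaw":1.675},{"slide":[0.295,0.63,0.06],"yaw":1.675}]' 255 20
```

```text
0.011
clock: 1.87
position: [0.505, 0.0466, 0.3025]
ee_rot: [0.53, 0.848, 0.001, -0.0]
ft_force: [-0.2, -0.6, 0.7]
grip_width: -0.003
grasp_force: 0.0
```

```bash
python3 -m inch '[{"slide":[0,0,-0.03],"yaw":0},{"slide":[0,0,-0.06],"yaw":0},{"slide":[0,0,-0.09],"yaw":0},{"slide":[0,0,-0.1],"yaw":0},{"slide":[0,0,-0.1],"yaw":0},{"slide":[0,0,-0.1],"yaw":0}]'
python3 - <<'E'
from h import *
o=get_obs();p=o["position"].copy();print(p,o["ft_force"]);p[2]-=.011
out=[]
for n in("top","side"):
    c=camera(n);u,v=proj(c,p);print(n,u,v)
    im=cv2.cvtColor(c["frame"],cv2.COLOR_RGB2BGR);x0,y0=(235,140) if n=="top" else (255,140)
    im=cv2.resize(im[y0:y0+125,x0:x0+133],None,fx=3,fy=3,interpolation=cv2.INTER_CUBIC)
    cv2.circle(im,(int((u-x0)*3),int((v-y0)*3)),2,(0,0,255),-1);out.append(im)
cv2.imwrite("pics/hov.png",np.hstack(out))
E
```

```text
clock: 2.37
position: [0.5053, 0.0411, 0.2032]
ee_rot: [0.533, 0.846, 0.0, 0.0]
ft_force: [0.7, 0.7, 0.2]
grip_width: -0.006
grasp_force: 0.0
[0.50534819 0.04106545 0.20318883] [0.67569881 0.68337858 0.23667052]
top 301.123319090429 214.94443775876582
side 303.7542390381042 179.50475527738263
```

View pics/hov.png

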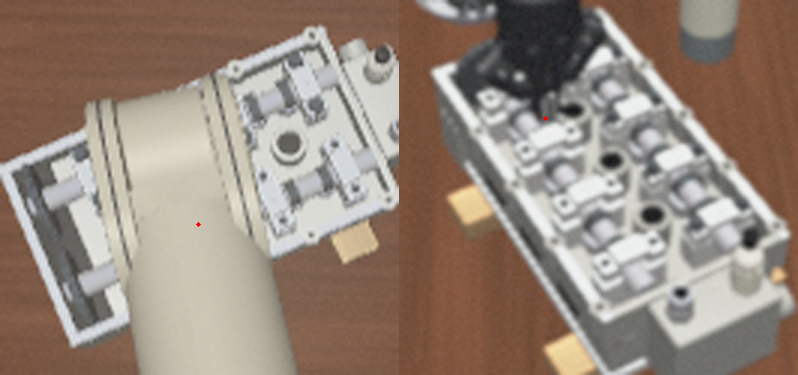

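In the side crop, the fingertips at (545,118) are right over the second cap at (545,138). I'll press it slowly.

```bash
python3 -m inch '[{"slide":[0,0.001,-0.008],"yaw":0},{"slide":[0,0.001,-0.016],"yaw":0},{"slide":[0,0.001,-0.019],"yaw":0},{"slide":[0,0.001,-0.0205],"yaw":0},{"slide":[0,0.001,-0.022],"yaw":0},{"slide":[0,0.001,-0.0235],"yaw":0},{"slide":[0,0.001,-0.025],"yaw":0},{"slide":[0,0.001,-0.0265],"yaw":0},{"slide":[0,0.001,-0.028],"yaw":0}]'
```

```text
clock: 3.22
position: [0.5052, 0.0424, 0.1746]
ee_rot: [0.533, 0.846, 0.0, 0.0]
ft_force: [-1.6, 0.2, 4.8]
grip_width: -0.001
grasp_force: 2.0
```

```bash
python3 -m inch '[{"slide":[0,0,-0.0015],"yaw":0},{"slide":[0,0,-0.003],"yaw":0},{"slide":[0,0,-0.004],"yaw":0}]'; python3 -m inch '[{"slide":[0,0,-0.001],"yaw":0},{"slide":[0,0,-0.001],"yaw":0}]'
```

```text
clock: 3.47
position: [0.5054, 0.0424, 0.171]
ee_rot: [0.533, 0.846, 0.0, 0.0]
ft_force: [-8.0, -0.5, 20.4]
grip_width: 0.001
grasp_force: 10.2
clock: 3.63
position: [0.5054, 0.0424, 0.1709]
ee_rot: [0.533, 0.846, -0.0, 0.001]
ft_force: [-9.4, -0.9, 20.9]
grip_width: 0.0
grasp_force: 10.5
```

Cap 2 is solid at tip height 160 mm, with 21 N and no further travel. Next is cap 3.

```bash
python3 -m inch '[{"slide":[0,0,0.012],"yaw":0},{"slide":[0,0,0.027],"yaw":0},{"slide":[0.017,-0.0355,0.027],"yaw":0},{"slide":[0.034,-0.071,0.027],"yaw":0},{"slide":[0.034,-0.071,0.027],"yaw":0},{"slide":[0.034,-0.071,0.027],"yaw":0},{"slide":[0.034,-0.071,0.018],"yaw":0},{"slide":[0.034,-0.071,0.013],"yaw":0},{"slide":[0.034,-0.071,0.0105],"yaw":0},{"slide":[0.034,-0.071,0.009],"yaw":0},{"slide":[0.034,-0.071,0.0075],"yaw":0},{"slide":[0.034,-0.071,0.006],"yaw":0}]'
```

```text
clock: 4.63
position: [0.539, -0.0279, 0.1755]
ee_rot: [0.532, 0.847, 0.0, -0.0]
ft_force: [-3.0, 1.4, 4.1]
grip_width: 0.003
grasp_force: 2.0
```

```bash
python3 -m inch '[{"slide":[0,0,-0.0015],"yaw":0},{"slide":[0,0,-0.003],"yaw":0},{"slide":[0,0,-0.0045],"yaw":0},{"slide":[0,0,-0.0055],"yaw":0}]'; python3 -m inch '[{"slide":[0,0,-0.001],"yaw":0},{"slide":[0,0,-0.001],"yaw":0}]'
```

```text
clock: 4.97
position: [0.5394, -0.0283, 0.1709]
ee_rot: [0.533, 0.846, 0.0, 0.0]
ft_force: [-9.7, 2.1, 24.0]
grip_width: -0.002
grasp_force: 11.7
clock: 5.13
position: [0.5395, -0.0282, 0.1709]
ee_rot: [0.533, 0.846, 0.0, 0.001]
ft_force: [-11.0, 2.6, 22.6]
grip_width: -0.002
grasp_force: 11.7
```

Cap 3 is home. Next is cap 1.

```bash
python3 -m inch '[{"slide":[0,0,0.012],"yaw":0},{"slide":[0,0,0.03],"yaw":0},{"slide":[-0.016,0.034,0.03],"yaw":0},{"slide":[-0.032,0.068,0.03],"yaw":0},{"slide":[-0.048,0.102,0.03],"yaw":0},{"slide":[-0.067,0.140,0.03],"yaw":0},{"slide":[-0.067,0.140,0.03],"yaw":0},{"slide":[-0.067,0.140,0.03],"yaw":0},{"slide":[-0.067,0.140,0.02],"yaw":0},{"slide":[-0.067,0.140,0.0135],"yaw":0},{"slide":[-0.067,0.140,0.011],"yaw":0},{"slide":[-0.067,0.140,0.0095],"yaw":0},{"slide":[-0.067,0.140,0.008],"yaw":0},{"slide":[-0.067,0.140,0.0065],"yaw":0}]'
```

```text
clock: 6.3
position: [0.4724, 0.1107, 0.1753]
ee_rot: [0.533, 0.846, -0.0, 0.0]
ft_force: [-0.6, -3.0, 4.9]
grip_width: -0.0
grasp_force: 2.0
```

```bash
python3 -m inch '[{"slide":[0,0,-0.0015],"yaw":0},{"slide":[0,0,-0.003],"yaw":0},{"slide":[0,0,-0.0045],"yaw":0},{"slide":[0,0,-0.0055],"yaw":0}]'; python3 -m inch '[{"slide":[0,0,-0.001],"yaw":0},{"slide":[0,0,-0.001],"yaw":0}]'
```

```text
clock: 6.63
position: [0.4726, 0.1113, 0.1709]
ee_rot: [0.533, 0.846, 0.0, 0.001]
ft_force: [-6.8, -5.1, 26.0]
grip_width: 0.001
grasp_force: 12.9
clock: 6.8
position: [0.4726, 0.1112, 0.1709]
ee_rot: [0.533, 0.846, -0.0, 0.001]
ft_force: [-8.7, -6.4, 27.2]
grip_width: 0.001
grasp_force: 13.3
```

Cap 1 is home. Next is cap 4.

```bash
python3 -m inch '[{"slide":[0,0,0.012],"yaw":0},{"slide":[0,0,0.03],"yaw":0},{"slide":[0.016,-0.034,0.03],"yaw":0},{"slide":[0.032,-0.068,0.03],"yaw":0},{"slide":[0.048,-0.102,0.03],"yaw":0},{"slide":[0.064,-0.136,0.03],"yaw":0},{"slide":[0.08,-0.17,0.03],"yaw":0},{"slide":[0.101,-0.21,0.03],"yaw":0},{"slide":[0.101,-0.21,0.03],"yaw":0},{"slide":[0.101,-0.21,0.03],"yaw":0},{"slide":[0.101,-0.21,0.02],"yaw":0},{"slide":[0.101,-0.21,0.0135],"yaw":0},{"slide":[0.101,-0.21,0.011],"yaw":0},{"slide":[0.101,-0.21,0.0095],"yaw":0},{"slide":[0.101,-0.21,0.008],"yaw":0},{"slide":[0.101,-0.21,0.0065],"yaw":0}]'
```

```text
clock: 8.13
position: [0.573, -0.0978, 0.1757]
ee_rot: [0.532, 0.847, 0.0, 0.0]
ft_force: [-2.5, 1.4, 4.6]
grip_width: -0.001
grasp_force: 2.0
```

```bash
python3 -m inch '[{"slide":[0,0,-0.0015],"yaw":0},{"slide":[0,0,-0.003],"yaw":0},{"slide":[0,0,-0.0045],"yaw":0},{"slide":[0,0,-0.0055],"yaw":0}]'; python3 -m inch '[{"slide":[0,0,-0.001],"yaw":0},{"slide":[0,0,-0.001],"yaw":0}]'
```

```text
clock: 8.47
position: [0.5734, -0.0982, 0.171]
ee_rot: [0.533, 0.846, 0.0, 0.0]
ft_force: [-8.3, 3.3, 21.2]
grip_width: -0.001
grasp_force: 10.5
clock: 8.63
position: [0.5735, -0.0982, 0.171]
ee_rot: [0.533, 0.846, 0.0, 0.001]
ft_force: [-9.5, 3.6, 21.4]
grip_width: 0.001
grasp_force: 10.4
```

All four are home. I'll lift clear, move back so the cameras can see, and check.

```bash
python3 -m inch '[{"slide":[0,0,0.02],"yaw":0},{"slide":[0,0,0.06],"yaw":0},{"slide":[0,0,0.1],"yaw":0},{"slide":[0,0,0.13],"yaw":0},{"slide":[-0.06,-0.25,0.13],"yaw":0},{"slide":[-0.06,-0.25,0.13],"yaw":0},{"slide":[-0.06,-0.25,0.13],"yaw":0},{"slide":[-0.06,-0.25,0.13],"yaw":0},{"slide":[-0.06,-0.25,0.13],"yaw":0},{"slide":[-0.06,-0.25,0.13],"yaw":0},{"slide":[-0.06,-0.25,0.13],"yaw":0},{"slide":[-0.06,-0.25,0.13],"yaw":0},{"slide":[-0.06,-0.25,0.13],"yaw":0},{"slide":[-0.06,-0.25,0.13],"yaw":0}]'
python3 - <<'E'
from h import *
o=[]
for n,x0,y0 in(("top",235,140),("side",255,140)):
    im=cv2.cvtColor(camera(n)["frame"],cv2.COLOR_RGB2BGR)
    o.append(cv2.resize(im[y0:y0+125,x0:x0+133],None,fx=3,fy=3,interpolation=cv2.INTER_CUBIC))
cv2.imwrite("pics/end.png",np.hstack(o))
E
```

```text
clock: 9.8
position: [0.5137, -0.3474, 0.2988]
ee_rot: [0.532, 0.847, 0.0, 0.0]
ft_force: [0.0, 0.3, 0.2]
grip_width: -0.001
grasp_force: 0.0
```

View pics/end.png

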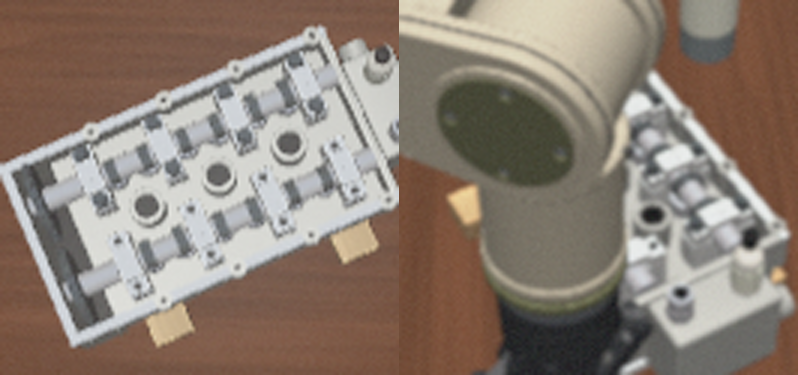

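The top crop shows all four caps seated along the near shaft, from (130,265) to (345,168). The socket and oiler stand undisturbed, and nothing touches the robot.

```bash
python3 -c "
from workcell import *
print(hand_in())"
```

```text
the job is handed in; nothing more can be done
None
```

I pressed all four loose caps home in the order 2, 3, 1, 4, each stopping solid at about 160 mm under a 21–27 N push, then backed the arm clear and handed the job in at about 10 s.

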